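# Ready the ball check jig: air on, sprung jaw held back at the mark

## Robot

A 6-joint arm with a two-finger parallel gripper is mounted at the origin on the work surface. World frame = base frame: x ahead of the robot, y to its left, z up, the work surface at z = 0. Lengths are in mm, angles in rad, forces in N, time in s.
With the tool pointing down it reaches from about 350 to 775 mm from the base axis. Payload 7.3 kg.
Tool frame: the origin (TCP) lies on the centre line of the jaws, within the pads' length; the fingertips stand bot.nose_length ahead of it and the grasp point (between the pads) lies 6 mm ahead of it (bot.nose_length is the distance from the TCP to the fingertips, in mm); x points along the fingers, y is the direction in which the jaws open and shut, and the axes are right-handed (so a half turn about x gives the same grasp; the last joint's range is limited). The gripper opens to 92 mm and grips with 3 to 60 N. Pads are 19 mm wide; open, the fingers measure 130 mm over their backs; the gripper's body (75 mm by 190 mm) begins 47 mm behind the grasp point.
Start: joints at [1.03, 0.342, 1.524, -0, 1.275, -0.146], TCP at [201.914, 484.637, 251.741] pointing down, gripper open.
Joint ranges: [-2.53, 2.53], [-0.77, 2.02], [0.04, 2.7], [-1, 4.14], [0.28, 2.66], [-3.11, 3.11]. Speed limits (rad/s): [2.57, 2.57, 3.14, 3.14, 3.14, 3.14].

## Interface

Orientations are given as [roll, pitch, yaw] about the fixed x, y, z axes, in that order (R = Rz(yaw) Ry(pitch) Rx(roll)).
In Python, from plant import bot gives the robot as it stands. The module is installed in compiled form; this text tells all that it offers.
- The arm moves only by the tool move_arm, never from a script. Its argument "deltas" is a list of rows, each an object of numbers: "x", "y", "z": the shift along the tool's x, y, z each as a share of 40 mm, from -1 to 1; "roll": the turn about the tool's x as a share of 4 degrees, from -1 to 1. A call has 1 to 20 rows; each row shifts and turns the commanded pose from where the row before left it, along the tool's axes as they then stand; what a row does not reach is not made up. A row lasts 1/12 s, in which the tool goes at most 41.7 mm and 7.16 degrees, less where a joint would pass 70% of its speed; a pose out of reach is approached as far as the arm can. A call with a number of a shift or a turn outside -1 to 1 is refused whole. A call with a gripper value outside its range is refused whole. "grip" is the opening, from 0 (shut) to 1 (fully open), set as the call begins (left out, the last holds). The fingers move at their own pace and stop on an object; the grip force is fixed at half the most. Time passes only in rows, so rows that do not move let the fingers close. It gives the time, the measured TCP pose, the force and the opening at its end, in the units of the state.
- bot.get_obs(): the state, without advancing time (a new reading comes with each control period).
- bot.capture(name): name is "side" or "top" or "wrist"; returns the picture (480x640x3 uint8, red, green, blue); there is no depth.
- bot.camera_model(name): a dict with "fovy" (degrees; the focal length in pixels is half the picture's height over the tangent of half this angle, whatever the lens; pixels are square), "cx", "cy" (the principal point, pixels), "R" (3x3) and "t" (3): a world point X has camera coordinates R X + t; the wrist camera has in their place "hand_eye" (4x4, takes a point from camera to tool coordinates, whose origin is the TCP and whose axes are the tool frame's). Camera axes: x right, y down, z forward; pixel columns grow to the right and rows downward; lengths in mm; the calibration is good to about 2 mm. The wrist camera is an equidistant fisheye: a pixel r from the principal point sees the ray r / f radians off the axis. A picture is of the moment at which its call begins: read the wrist's pose just before it. camera_model takes no time and is no camera call.
- bot.close_job(): hands the job in, once; it reports no verdict.
The state is a dict: "time": time; "joint_positions": joint angles; "dq": joint speeds; "tau": joint torques, N m; "tool_pos": TCP position; "tcp_rot": TCP orientation; "contact_force": force on the tool from outside, world axes, zero at the start; "moment": the same for the moment, N m; "grip_width": finger opening in mm.
Only numpy, scipy, OpenCV 4.12 (cv2) and the standard library are available. Lean on these libraries where they do the work, as an engineer would, in place of code of your own. Each camera call takes 0.05 s, during which the arm holds its last target. There are 200 camera calls.

## Task

Get the ball check jig ready for the next ball. First turn the lever of the air stopcock a quarter turn until it is fully open, in line with its pipe; then take the jig's black grip, pull the spring-return slide towards the robot side until its pointer lines up with the white mark, and keep it there: finish while still holding it, because it springs back if let go. Do not shift the white mark, and leave the ball tray, the jar and the screwdriver alone.

Things in the scene. Friction and masses are not known exactly. Their poses are not given: they have to be found in the camera images.
- valve: Air stopcock, fixed, new place and yaw each time: brass valve in a level copper pipe (22 mm thick, top 66 mm above the bench) that runs 60 mm to either side along this body's y axis, then down into the bench through a 60 x 170 x 8 mm foot plate. Origin: bench level, under the lever's vertical turning axis.
- cock (a joint): Angle of the stopcock lever, rad, with stops at 0 and 1.57. 0 = closed: the lever points along the valve body's -x, across the pipe. Grows as it turns clockwise seen from above; 1.57 = fully open: it points along the valve body's +y, over the pipe. Starts at 0 to 0.2. Stiff (0.12 N m), stays where left.
- lever_end (a point): Free end of the lever at mid thickness, 95 mm from the turning axis and 100 mm above the bench. The lever is a flat steel bar 16 mm wide and 8 mm thick (96 to 104 mm above the bench), level; it can be pinched across its width from above, best about 70 mm from the axis.
- jig: Ball check jig, fixed, left or right of the stopcock, new place and yaw each time: base plate x -120 to 270, y -60 to 95, 12 mm high. Origin: bench level, below the grip when home. The slide draws along the jig's -x (towards the robot). Grey spring housing at x 42 to 93, 74 high; beyond it cradle and anvil with gauge, 109 high. Grey mark rail along x at y 67 to 89, top 40 high.
- slide: Spring-return slide of the jig: black grip, rod, jaw and pointer in one piece, axes as the jig's. Origin: bench level below the grip's centre (at the jig's origin when home). Travels 0 to 80 mm along the jig's -x; the spring pulls it home with 5 N at home, rising 1.2 N per 10 mm. Starts home.
- grip (a point): Centre of the top edge of the black grip, 120 mm above the bench. The grip is an upright plate 14 mm thick along the jig's x, 60 mm wide along y, from 35 to 120 mm above the bench; pinch it from above across its thickness. The rod (14 mm thick, centre 50 mm high) leads away from the robot.
- pointer_tip (a point): Tip of the steel pointer (5 mm thick along x) that sticks out 35 mm from the grip's left (+y) edge, 65 mm from the grip's centre, 50 mm above the bench; it lies in the grip's mid plane and moves with the slide.
- mark (a point): Thin upright white fin (5 mm thick along the jig's x) of the clip on the mark rail: its right (-y) end beside the pointer's path, 50 mm above the bench; axes as the jig's. Lined up when pointer and fin have the same x in the jig's frame. Set anew each time, 35 to 65 mm along the jig's -x from the pointer's home. Sits tight (15 N).
- ball_tray: Bystander, loose: blue tray 180 x 100 x 35 mm with two blue balls, 88 mm high in all; origin under its centre.
- glue_jar: Bystander, loose: jar 60 mm in diameter, 80 mm high; origin under its centre.
- screwdriver: Bystander, loose: a screwdriver lying on the bench along its x axis, handle to its -x.
Mind the look-alikes: they are no part of the job. What is shaped like the valve but pink, red or turquoise is not meant.

How it is judged:
By the outcome, as a careful person would: the job done as asked, in the order asked, and still so for the second after the job is handed in, while the arm keeps its last pose, push and grip.
It also fails if it takes over 54 s, if anything falls off the work surface, if the arm or the gripper's body presses on something with over 40 N, if the wrist force passes 120 N, or if a joint passes its speed limit or range.

## Working session

There is one attempt and no reset: what is moved stays moved. The work goes in short steps, Python scripts to look and compute and a tool call to move; the robot and the scene stay as the last step left them, time stands still between calls to the robot, and variables do not carry over. Pictures are saved under pics/ and viewed, and the job is handed in when it is done.

Besides the shell and the picture viewer there is one more tool, called after "Call:" as name(argument=value, ...), one argument or row to a line, values as JSON. move_arm: Moves the arm, as the interface text tells. Its arguments: {"type":"object","properties":{"deltas":{"type":"array","items":{"type":"object","properties":{"x":{"type":"number"},"y":{"type":"number"},"z":{"type":"number"},"roll":{"type":"number"}}}},"grip":{"type":"number"}},"required":["deltas"]}

```bash
mkdir -p pics; python3 - <<'E'
from plant import bot
import cv2
o=bot.get_obs()
print(o, bot.nose_length)
for n in ("side","top","wrist"):
    cv2.imwrite(f"pics/{n}0.png",bot.capture(n)[:,:,::-1]); print(n,bot.camera_model(n))
E
```

```text
{'time': 0.0, 'joint_positions': array([ 1.03000301e+00,  3.42716349e-01,  1.52503053e+00, -1.96063316e-05,
        1.27540562e+00, -1.45992860e-01]), 'dq': array([ 0.00151186, -0.00143945,  0.00097882, -0.00033346, -0.00136124,
        0.00078292]), 'tau': array([-3.25247474e-04, -4.31252003e+01, -2.44217402e+01,  7.16893421e-02,
        5.61510539e-02, -1.57065870e-04]), 'tool_pos': array([201.71185904, 484.29353456, 251.04353301]), 'tcp_rot': array([-1.70477048,  1.56923637, -2.09956522]), 'contact_force': array([ 3.03429038e-04, -6.15654917e-01, -1.61744192e-01]), 'moment': array([ 0.01806003,  0.00295392, -0.01979721]), 'grip_width': 91.654299625147} 25.0
side {'fovy': 42.46223154479331, 'cx': 320.3183861056115, 'cy': 241.00330915373266, 'R': array([[ 0.73508149, -0.67794624, -0.00664024],
       [-0.50283712, -0.53859283, -0.67607145],
       [ 0.45476371,  0.50030657, -0.73680615]]), 't': array([-417.53292717,  352.40224808, 1355.83416147])}
top {'fovy': 53.41545864454416, 'cx': 320.67235710266067, 'cy': 232.4017675793743, 'R': array([[ 0.0104631 , -0.99981718,  0.01600413],
       [-0.98079434, -0.01337876, -0.19458539],
       [ 0.19476393, -0.01366079, -0.98075501]]), 't': array([ -13.51698895,  550.40186811, 1341.5750751 ])}
wrist {'fovy': 65.70646984690485, 'cx': 316.08785925439895, 'cy': 239.28998745105218, 'hand_eye': array([[-1.26443198e-03, -2.48215777e-01,  9.68703943e-01,
        -1.34354808e+02],
       [ 9.99998582e-01,  7.63522404e-04,  1.50092142e-03,
        -1.31338326e+00],
       [-1.11217954e-03,  9.68704467e-01,  2.48214459e-01,
        -6.65819381e+01],
       [ 0.00000000e+00,  0.00000000e+00,  0.00000000e+00,
         1.00000000e+00]])}
```

View pics/top0.png

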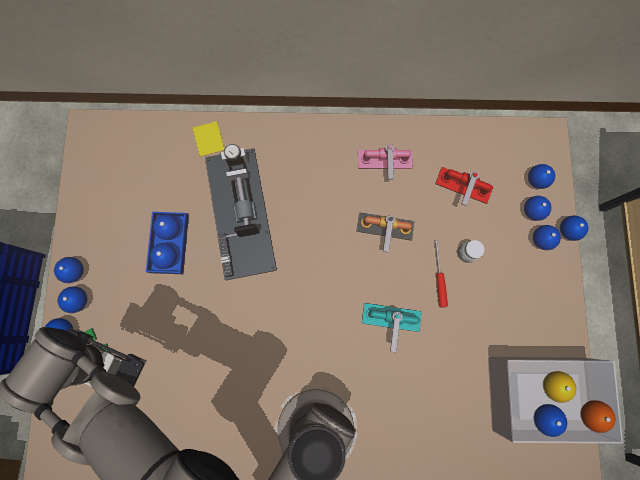

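View pics/side0.png

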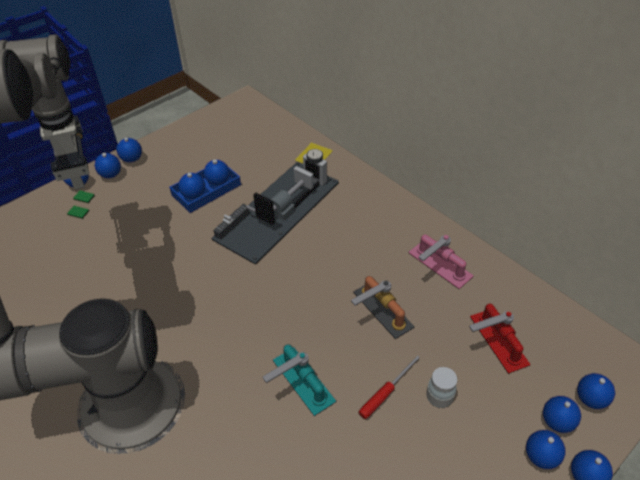

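View pics/wrist0.png

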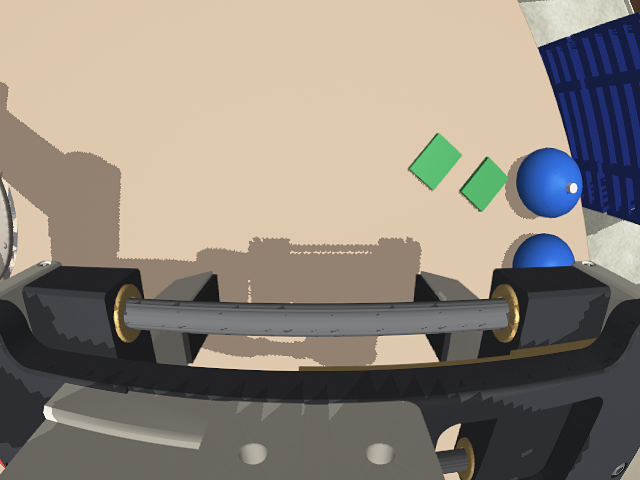

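Valve candidates in the top picture are pink at (386,158), red at (466,185), turquoise at (393,318) and copper/brass on a grey foot at (386,226). The copper one fits the description. The only jig is at about (240,215). I'll check both in close crops.

```bash
cat > h.py <<'E'
import numpy as np, cv2
from plant import bot
from scipy.spatial.transform import Rotation as Ro
def ray(n,u,v):
    m=bot.camera_model(n); f=240/np.tan(np.radians(m["fovy"]/2))
    d=np.array([(u-m["cx"])/f,(v-m["cy"])/f,1.])
    if n!="wrist":
        R=np.array(m["R"]); return -R.T@m["t"], R.T@d
    o=bot.get_obs(); H=np.array(m["hand_eye"]); r=np.hypot(*d[:2])
    c=np.array([d[0]/r*np.sin(r),d[1]/r*np.sin(r),np.cos(r)])
    T=Ro.from_euler("xyz",o["tcp_rot"]).as_matrix()
    return T@H[:3,3]+o["tool_pos"], T@H[:3,:3]@c
def atz(n,u,v,z):
    c,d=ray(n,u,v); return c+d*(z-c[2])/d[2]
def proj(n,X):
    m=bot.camera_model(n); f=240/np.tan(np.radians(m["fovy"]/2))
    if n!="wrist":
        c=np.array(m["R"])@X+m["t"]; return f*c[:2]/c[2]+[m["cx"],m["cy"]]
    o=bot.get_obs(); H=np.array(m["hand_eye"]); T=Ro.from_euler("xyz",o["tcp_rot"]).as_matrix()
    t=T.T@(np.array(X)-o["tool_pos"]); c=H[:3,:3].T@(t-H[:3,3])
    th=np.arctan2(np.hypot(c[0],c[1]),c[2]); return f*th*c[:2]/np.hypot(c[0],c[1])+[m["cx"],m["cy"]]
E
python3 - <<'E'
import cv2,numpy as np
a=cv2.imread("pics/top0.png")
v=cv2.resize(a[200:260,346:426],None,fx=5,fy=5,interpolation=cv2.INTER_CUBIC)
j=cv2.resize(a[135:285,195:285],None,fx=4,fy=4,interpolation=cv2.INTER_CUBIC)
c=np.zeros((600,770,3),np.uint8); c[:300,:400]=v; c[:600,405:765]=j
b=cv2.imread("pics/side0.png"); s=cv2.resize(b[265:345,340:420],None,fx=3.6,fy=3.6,interpolation=cv2.INTER_CUBIC)
c[305:305+s.shape[0],:s.shape[1]]=s
cv2.imwrite("pics/crop0.png",c)
E
```

```text
(no output)
```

View pics/crop0.png

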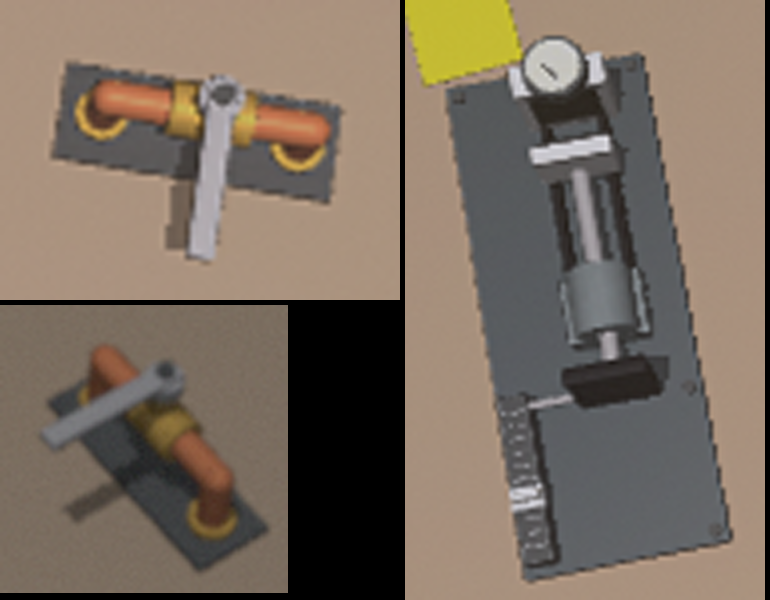

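```bash
cat > fit.py <<'E'
from h import *
from scipy.optimize import least_squares
def fit(pix,loc,z,g,n="top"):
    W=np.array([atz(n,*p,z)[:2] for p in pix]); loc=np.array(loc)
    f=lambda q:(loc@np.array([[np.cos(q[2]),np.sin(q[2])],[-np.sin(q[2]),np.cos(q[2])]])+q[:2]-W).ravel()
    s=least_squares(f,g); return s.x,s.fun.round(1)
def tow(q,p):
    c,s=np.cos(q[2]),np.sin(q[2]); return np.array([q[0]+c*p[0]-s*p[1],q[1]+s*p[0]+c*p[1],p[2]])
E
python3 - <<'E'
from fit import *
V=[((x+.5)/5-.5+346,(y+.5)/5-.5+200) for x,y in [(66,62),(341,103),(329,202),(52,157)]]
v,r=fit(V,[(30,85),(30,-85),(-30,-85),(-30,85)],8,[500,-100,0]); print("valve",v,r)
J=[((x-405+.5)/4-.5+195,(y+.5)/4-.5+135) for x,y in [(447,92),(642,55),(731,542),(527,580)]]
j,r=fit(J,[(270,95),(270,-60),(-120,-60),(-120,95)],12,[500,200,0]); print("jig",j,r)
e=atz("top",(200.5)/5-.5+346,(258.5)/5-.5+200,100)
p=atz("top",(222.5)/5-.5+346,(93.5)/5-.5+200,106)
print("lever end",e,"pivot",p,np.hypot(*(e-p)[:2]))
d=e-v[[0,1,1]]; d=e[:2]-v[:2]; print("len",np.hypot(*d),"cock",-(np.arctan2(d[1],d[0])-np.pi-v[2])%(2*np.pi))
m=atz("top",(540.5-405)/4-.5+195,(492.5)/4-.5+135,52); print("mark",m)
c,s=np.cos(j[2]),np.sin(j[2]);mm=m[:2]-j[:2];print("mark in jig",c*mm[0]+s*mm[1],-s*mm[0]+c*mm[1])
for n in("grip",(0,0,120)),("tip",(0,65,50)): w=tow(j,n[1]);print(n[0],w,proj("top",w),(proj("top",w)-[195,135])*4+[405,0])
np.save("poses.npy",np.array([v,j]))
E
```

```text
valve [ 5.82954231e+02 -2.02811059e+02 -1.44582008e-01] [ 0.1  0.3 -1.1 -0.1  1.  -0.4  0.   0.2]
jig [5.47673249e+02 2.05594908e+02 2.08731991e-01] [ 1.8  1.2  1.1 -0.7 -0.4 -1.4 -2.5  0.9]
lever end [ 490.02307703 -189.41790632  100.        ] pivot [ 584.01637459 -202.54618051  106.        ] 94.90569829936337
len 93.8912987053442 cock 6.281736833755138
mark [472.97596068 259.15668032  52.        ]
mark in jig -61.976895376778245 67.87792538742872
grip [547.67324913 205.59490837 120.        ] [244.71291841 227.78369955] [603.85167364 371.13479818]
tip [534.20397641 269.18404811  50.        ] [226.0610789  236.89736477] [529.24431558 407.58945907]
```

```bash
cat > goal.py <<'E'
from h import *
# plan(yaw of tool y in world, target xyz of TCP): roll share-rows and then shifts in tool axes of the goal yaw
def plan(th,P):
    o=bot.get_obs(); T=Ro.from_euler("xyz",o["tcp_rot"]).as_matrix()
    cur=np.arctan2(T[1,1],T[0,1]); d=(cur-th+np.pi)%(2*np.pi)-np.pi
    y=np.array([np.cos(th),np.sin(th),0]);x=np.array([0,0,-1.]);z=np.cross(x,y); D=np.array(P)-o["tool_pos"]
    print("t",o["time"].round(2),"tcp",o["tool_pos"].round(1),"toolx",T[:,0].round(4),"yaw",cur.round(4),"q",o["joint_positions"].round(2),"F",np.round(o["contact_force"],1))
    print("roll rows(4deg)",(np.degrees(d)/4).round(2)," shift/40 xyz:",(np.array([x@D,y@D,z@D])/40).round(2))
E
python3 - <<'E'
from goal import *
v,j=np.load("poses.npy")
th=np.pi+v[2]-0.0
L=v[:2]+70*np.array([np.cos(th),np.sin(th)])
print(L); plan(v[2]+np.pi/2,[*L,250])
E
```

```text
[ 513.68459619 -192.72554203]Traceback (most recent call last):
  File "<stdin>", line 5, in <module>
  File "goal.py", line 7, in plan
    print("t",o["time"].round(2),"tcp",o["tool_pos"].round(1),"toolx",T[:,0].round(4),"yaw",cur.round(4),"q",o["joint_positions"].round(2),"F",np.round(o["contact_force"],1))
              ^^^^^^^^^^^^^^^
AttributeError: 'float' object has no attribute 'round'
```

```bash
sed -i 's/o\["time"\].round(2)/round(o["time"],2)/' goal.py
cat > gv.py <<'E'
from goal import *
import sys
v,j=np.load("poses.npy")
th=np.pi+v[2]
L=v[:2]+70*np.array([np.cos(th),np.sin(th)])
plan(v[2]+np.pi/2,[*L,float(sys.argv[1])])
E
python3 gv.py 250
```

```text
t 0.15 tcp [201.8 484.4 251.2] toolx [-6.e-04 -9.e-04 -1.e+00] yaw 1.176 q [ 1.03  0.34  1.52  0.    1.28 -0.15] F [0.2 0.1 0. ]
roll rows(4deg) -3.58  shift/40 xyz: [  0.03 -15.63  10.16]
```

Call:
move_arm(
  deltas=[
    {"roll":-0.9},
    {"roll":-0.9},
    {"roll":-0.9},
    {"roll":-0.88},
    {"z":0.8,"y":-0.2},
    {"z":0.8,"y":-0.2},
    {"z":0.8,"y":-0.2},
    {"z":0.8,"y":-0.2},
    {"z":0.8,"y":-0.4},
    {"z":0.8,"y":-0.5},
    {"z":0.7,"y":-0.7},
    {"z":0.7,"y":-0.7},
    {"z":0.6,"y":-0.8},
    {"z":0.6,"y":-0.8},
    {"z":0.5,"y":-0.8},
    {"z":0.5,"y":-0.8},
    {"z":0.5,"y":-0.8},
    {"z":0.5,"y":-0.8},
    {"z":0.3,"y":-0.8},
    {"z":0.2,"y":-0.8},
  ],
)

```text
$.deltas[0]: bad value
```

Call:
move_arm(
  deltas=[
    {"y":-0.8},
    {"y":-0.8},
    {"y":-0.8},
    {"y":-0.8},
    {"y":-0.8},
    {"y":-0.8},
    {"y":-0.6},
    {"x":0.5},
    {"x":0.5},
    {"x":0.5},
    {"x":0.2},
    {},
  ],
)

```text
$.deltas[0]: bad value
```

```bash
python3 gv.py 190; python3 -c "
from h import *
cv2.imwrite('pics/w1.png',bot.capture('wrist')[:,:,::-1])
v,j=np.load('poses.npy');from fit import tow
for p in [(0,0,106),(-95,0,100),(-70,0,104)]: print(p,proj('wrist',tow(v,p)))"
```

```text
t 0.15 tcp [201.8 484.4 251.2] toolx [-6.e-04 -9.e-04 -1.e+00] yaw 1.176 q [ 1.03  0.34  1.52  0.    1.28 -0.15] F [0.2 0.1 0. ]
roll rows(4deg) -3.58  shift/40 xyz: [  1.53 -15.63  10.16]
(0, 0, 106) [ 68.00278004 540.34725447]
(-95, 0, 100) [ 40.92247008 509.05823283]
(-70, 0, 104) [ 47.64740489 518.69135328]
```

View pics/w1.png

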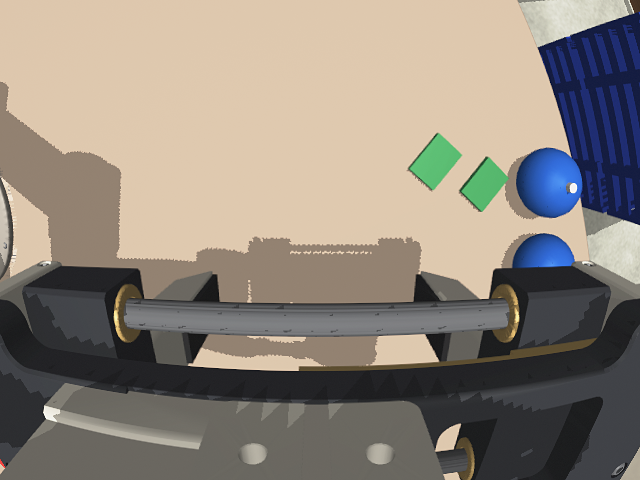

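Both calls were refused, so nothing moved. The rows probably need all four numbers.

Call:
move_arm(
  deltas=[
    {"x":0,"y":0,"z":0,"roll":-0.9},
    {"x":0,"y":0,"z":0,"roll":-0.9},
    {"x":0,"y":0,"z":0,"roll":-0.9},
    {"x":0,"y":0,"z":0,"roll":-0.88},
    {"x":0,"y":-0.2,"z":0.8,"roll":0},
    {"x":0,"y":-0.2,"z":0.8,"roll":0},
    {"x":0,"y":-0.2,"z":0.8,"roll":0},
    {"x":0,"y":-0.2,"z":0.8,"roll":0},
    {"x":0,"y":-0.4,"z":0.8,"roll":0},
    {"x":0,"y":-0.5,"z":0.8,"roll":0},
    {"x":0,"y":-0.7,"z":0.7,"roll":0},
    {"x":0,"y":-0.7,"z":0.7,"roll":0},
    {"x":0,"y":-0.8,"z":0.6,"roll":0},
    {"x":0,"y":-0.8,"z":0.6,"roll":0},
    {"x":0,"y":-0.8,"z":0.5,"roll":0},
    {"x":0,"y":-0.8,"z":0.5,"roll":0},
    {"x":0,"y":-0.8,"z":0.5,"roll":0},
    {"x":0,"y":-0.8,"z":0.5,"roll":0},
    {"x":0,"y":-0.8,"z":0.2,"roll":0},
    {"x":0,"y":-0.8,"z":0,"roll":0},
  ],
)

```text
time: 1.87
tool_pos: [528.1, 51.0, 251.2]
tcp_rot: [-0.103, 1.57, -0.248]
contact_force: [-0.2, -0.3, 0.2]
grip_width: 91.5
```

```bash
python3 gv.py 190
```

```text
t 1.87 tcp [528.1  51.  251.2] toolx [ 3.e-04 -1.e-04 -1.e+00] yaw 1.4251 q [-0.05  0.35  1.51 -0.    1.28 -1.47] F [-0.2 -0.3  0.2]
roll rows(4deg) -0.02  shift/40 xyz: [ 1.53 -6.08  0.52]
```

Call:
move_arm(
  deltas=[
    {"x":0,"y":-0.8,"z":0,"roll":0},
    {"x":0,"y":-0.8,"z":0,"roll":0},
    {"x":0,"y":-0.8,"z":0.1,"roll":0},
    {"x":0,"y":-0.8,"z":0.1,"roll":0},
    {"x":0.2,"y":-0.8,"z":0.1,"roll":0},
    {"x":0.2,"y":-0.8,"z":0.1,"roll":0},
    {"x":0.3,"y":-0.8,"z":0.1,"roll":0},
    {"x":0.4,"y":-0.4,"z":0,"roll":0},
    {"x":0.4,"y":-0.08,"z":0,"roll":0},
    {"x":0,"y":0,"z":0,"roll":0},
    {"x":0,"y":0,"z":0,"roll":0},
  ],
  grip=0.6,
)

```text
time: 2.78
tool_pos: [511.2, -190.2, 191.1]
tcp_rot: [2.665, 1.568, 2.519]
contact_force: [-0.8, -0.8, -0.3]
grip_width: 55.0
```

```bash
python3 gv.py 110; python3 -c "
from h import *
cv2.imwrite('pics/w2.png',bot.capture('wrist')[:,:,::-1])
v,j=np.load('poses.npy');from fit import tow
for p in [(0,0,106),(-95,0,100),(-70,0,104)]: print(p,proj('wrist',tow(v,p)))"
```

```text
t 2.78 tcp [ 511.2 -190.2  191.1] toolx [-0.002   0.0014 -1.    ] yaw 1.4252 q [-0.5   0.44  1.56  0.    1.15 -1.92] F [-0.8 -0.8 -0.3]
roll rows(4deg) -0.01  shift/40 xyz: [ 2.03 -0.05  0.07]
(0, 0, 106) [313.75002042 355.16120624]
(-95, 0, 100) [313.6167987  217.43023405]
(-70, 0, 104) [313.61422702 257.8864379 ]
```

View pics/w2.png

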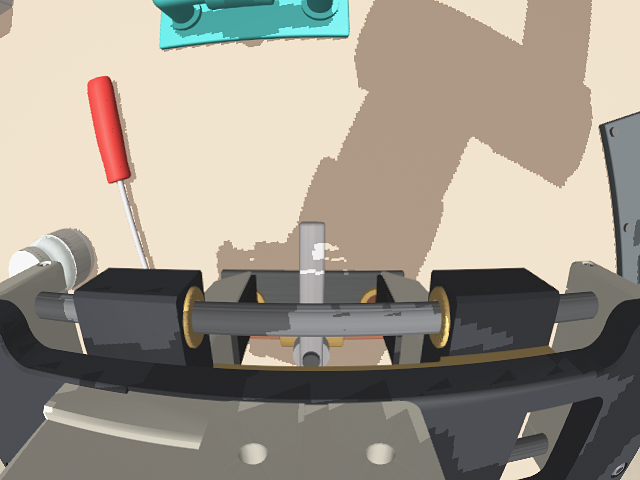

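The picture shows the lever centred between the jaws at column 312, with its end at row 222 (predicted 217) and the pivot at (311,357) (predicted 314,355). I'll descend and pinch.

Call:
move_arm(
  deltas=[
    {"x":0.4,"y":-0.02,"z":0.02,"roll":0},
    {"x":0.4,"y":-0.02,"z":0.02,"roll":0},
    {"x":0.4,"y":0,"z":0,"roll":0},
    {"x":0.4,"y":0,"z":0,"roll":0},
    {"x":0.3,"y":0,"z":0,"roll":0},
    {"x":0.1,"y":0,"z":0,"roll":0},
    {"x":0,"y":0,"z":0,"roll":0},
  ],
)

```text
time: 3.42
tool_pos: [513.3, -191.4, 111.9]
tcp_rot: [2.189, 1.571, 2.045]
contact_force: [-0.2, -0.1, 0.1]
grip_width: 54.9
```

Call:
move_arm(
  deltas=[
    {"x":0,"y":0,"z":0,"roll":0},
    {"x":0,"y":0,"z":0,"roll":0},
    {"x":0,"y":0,"z":0,"roll":0},
    {"x":0,"y":0,"z":0,"roll":0},
    {"x":0,"y":0,"z":0,"roll":0},
    {"x":0,"y":0,"z":0,"roll":0},
  ],
  grip=0,
)

```text
time: 3.92
tool_pos: [513.1, -192.2, 112.0]
tcp_rot: [-0.126, 1.57, -0.271]
contact_force: [-0.1, -0.1, 0.3]
grip_width: 19.6
```

```bash
python3 gv.py 110
```

```text
t 3.92 tcp [ 513.1 -192.2  112. ] toolx [ 4.e-04 -1.e-04 -1.e+00] yaw 1.4259 q [-0.5   0.53  1.64  0.    0.97 -1.92] F [-0.1 -0.1  0.3]
roll rows(4deg) -0.0  shift/40 xyz: [ 0.05 -0.01  0.02]
```

Call:
move_arm(
  deltas=[
    {"x":0.03,"y":0,"z":0,"roll":0},
    {"x":0,"y":0,"z":0,"roll":0},
    {"x":0,"y":0,"z":0,"roll":0.5},
    {"x":0,"y":0.122,"z":0,"roll":1},
    {"x":0,"y":0.122,"z":0,"roll":1},
    {"x":0,"y":0.122,"z":0,"roll":1},
    {"x":0,"y":0.122,"z":0,"roll":1},
    {"x":0,"y":0.122,"z":0,"roll":1},
    {"x":0,"y":0.122,"z":0,"roll":1},
    {"x":0,"y":0,"z":0,"roll":0},
  ],
)

```text
time: 4.75
tool_pos: [524.5, -164.0, 111.3]
tcp_rot: [0.645, 1.568, 0.044]
contact_force: [2.1, 3.6, 6.6]
grip_width: 15.5
```

```bash
cat > arc.py <<'E'
from goal import *
v,j=np.load("poses.npy"); o=bot.get_obs(); d=o["tool_pos"][:2]-v[:2]
a=np.arctan2(d[1],d[0]); T=Ro.from_euler("xyz",o["tcp_rot"]).as_matrix()
print("r",np.hypot(*d),"cock(tcp)",np.degrees(np.pi+v[2]-a)%360,"tool turn",90-np.degrees(np.arctan2(T[1,1],T[0,1])-v[2]),"F",o["contact_force"].round(1),"w",o["grip_width"],"z",o["tool_pos"][2])
E
python3 arc.py
```

```text
r 70.16473946880555 cock(tcp) 25.34610333646341 tool turn 26.11938058449244 F [2.1 3.6 6.6] w 15.454428277997724 z 111.34990513138447
```

Call:
move_arm(
  deltas=[
    {"x":0,"y":0.122,"z":0,"roll":1},
    {"x":0,"y":0.122,"z":0,"roll":1},
    {"x":0,"y":0.122,"z":0,"roll":1},
    {"x":0,"y":0.122,"z":0,"roll":1},
    {"x":0,"y":0.122,"z":0,"roll":1},
    {"x":0,"y":0.122,"z":0,"roll":1},
    {"x":0,"y":0.122,"z":0,"roll":1},
    {"x":0,"y":0.122,"z":0,"roll":1},
    {"x":0,"y":0.122,"z":0,"roll":1},
    {"x":0,"y":0.122,"z":0,"roll":1},
    {"x":0,"y":0.122,"z":0,"roll":1},
    {"x":0,"y":0.122,"z":0,"roll":1},
    {"x":0,"y":0.122,"z":0,"roll":1},
    {"x":0,"y":0.122,"z":0,"roll":1},
    {"x":0,"y":0.1,"z":0,"roll":0.8},
    {"x":0,"y":0,"z":0,"roll":0},
  ],
)

```text
time: 6.08
tool_pos: [587.1, -132.1, 111.5]
tcp_rot: [1.57, 1.564, -0.063]
contact_force: [9.0, 3.2, 3.1]
grip_width: 15.1
```

```bash
python3 arc.py
```

```text
r 70.78478871508491 cock(tcp) 85.0603555204984 tool turn 85.22952282505089 F [9.  3.2 3.1] w 15.112723955667859 z 111.48216250213027
```

Call:
move_arm(
  deltas=[
    {"x":0,"y":0.122,"z":0,"roll":0.8},
    {"x":0,"y":0.06,"z":0,"roll":0.4},
    {"x":0,"y":0.03,"z":0,"roll":0.2},
    {"x":0,"y":0,"z":0,"roll":0},
    {"x":0,"y":0,"z":0,"roll":0},
  ],
)

```text
time: 6.5
tool_pos: [594.6, -132.8, 111.5]
tcp_rot: [1.734, 1.566, 0.006]
contact_force: [6.3, 4.2, 3.9]
grip_width: 15.8
```

```bash
python3 arc.py; python3 -c "
from h import *
t=bot.capture('top');cv2.imwrite('pics/t3.png',cv2.resize(t[180:260,340:450],None,fx=6,fy=6,interpolation=2)[:,:,::-1])"
```

```text
r 70.95952687381522 cock(tcp) 91.16683508894727 tool turn 90.68393131797065 F [6.3 4.2 3.9] w 15.79923138582198 z 111.45915213716654
```

View pics/t3.png

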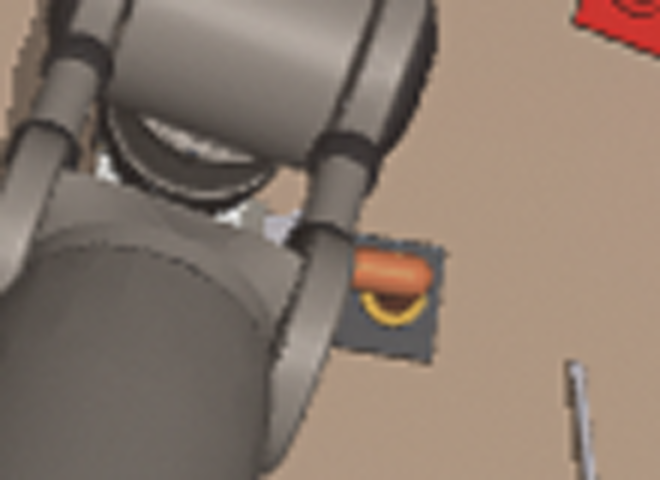

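Call:
move_arm(
  deltas=[
    {"x":0,"y":0.06,"z":0,"roll":0.3},
    {"x":0,"y":0.06,"z":0,"roll":0.3},
    {"x":0,"y":0,"z":0,"roll":0},
    {"x":0,"y":0,"z":0,"roll":0},
  ],
)

```text
time: 6.88
tool_pos: [596.0, -133.1, 111.1]
tcp_rot: [-1.789, 1.567, 2.726]
contact_force: [-6.2, 4.4, 10.8]
grip_width: 15.5
```

```bash
python3 arc.py; python3 -c "
from h import *
print(bot.get_obs()['moment'])
cv2.imwrite('pics/s3.png',cv2.resize(bot.capture('side')[240:350,320:440],None,fx=5,fy=5,interpolation=2)[:,:,::-1])"
```

```text
r 70.89227718972684 cock(tcp) 92.35148218394744 tool turn 93.0505102530269 F [-6.2  4.4 10.8] w 15.470172504840532 z 111.11565931827505
[0.68822259 1.11833392 0.58110681]
```

View pics/s3.png

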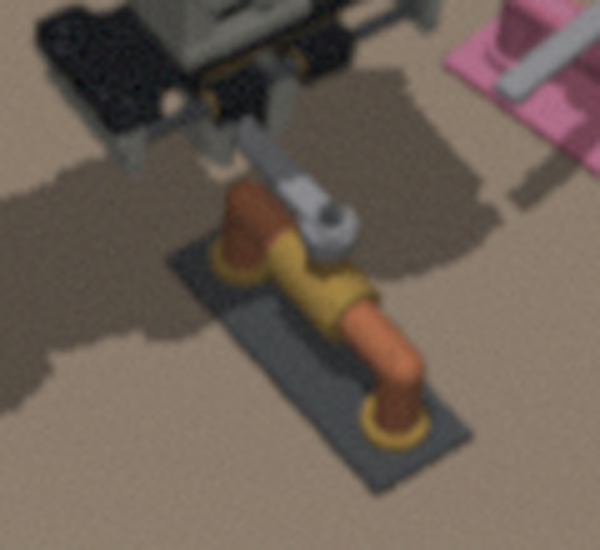

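The lever now lies over the pipe. The force flipped from +6 to -6 N while the TCP barely moved, so it has reached the stop. I'll release and go up.

Call:
move_arm(
  deltas=[
    {"x":0,"y":0,"z":0,"roll":0},
    {"x":0,"y":0,"z":0,"roll":0},
    {"x":0,"y":0,"z":0,"roll":0},
    {"x":0,"y":0,"z":0,"roll":0},
    {"x":-0.3,"y":0,"z":0,"roll":0},
    {"x":-0.6,"y":0,"z":0,"roll":0},
    {"x":-0.8,"y":0,"z":0,"roll":0},
    {"x":-0.8,"y":0,"z":0,"roll":0},
    {"x":-0.8,"y":0,"z":0,"roll":0},
    {"x":-0.3,"y":0,"z":-0.5,"roll":0},
    {"x":0,"y":0,"z":-0.8,"roll":0},
    {"x":0,"y":0,"z":-0.8,"roll":0},
    {"x":0,"y":0,"z":0,"roll":0},
  ],
  grip=0.6,
)

```text
time: 8.02
tool_pos: [614.8, -46.8, 254.7]
tcp_rot: [2.925, 1.568, 1.157]
contact_force: [-0.5, -0.7, -0.3]
grip_width: 54.9
```

```bash
cat > gj.py <<'E'
from goal import *
import sys
v,j=np.load("poses.npy")
plan(j[2]+np.pi if 0 else j[2]+(np.pi if len(sys.argv)>2 else 0),[*j[:2],float(sys.argv[1])])
E
python3 gj.py 210; python3 gj.py 210 r; python3 -c "
from h import *
t=bot.capture('top');cv2.imwrite('pics/t4.png',np.hstack([cv2.resize(t[190:260,340:430],None,fx=4,fy=4,interpolation=2),cv2.resize(bot.capture('side')[265:345,340:420],(320,280),interpolation=2)])[:,:,::-1])"
```

```text
t 8.02 tcp [614.8 -46.8 254.7] toolx [ 0.001   0.0023 -1.    ] yaw -0.1965 q [-0.2   0.51  1.25  0.    1.38 -0.01] F [-0.5 -0.7 -0.3]
roll rows(4deg) -5.8  shift/40 xyz: [ 1.12 -0.33 -6.52]
t 8.02 tcp [614.8 -46.8 254.7] toolx [ 0.001   0.0023 -1.    ] yaw -0.1965 q [-0.2   0.51  1.25  0.    1.38 -0.01] F [-0.5 -0.7 -0.3]
roll rows(4deg) 39.2  shift/40 xyz: [1.12 0.33 6.52]
```

View pics/t4.png

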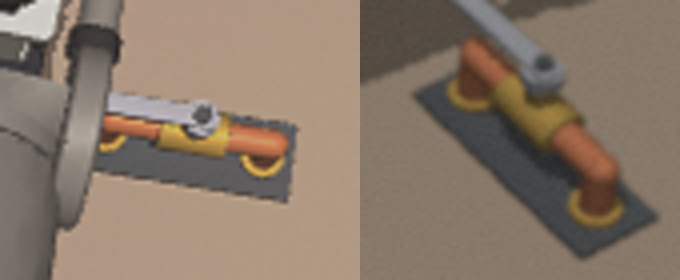

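Call:
move_arm(
  deltas=[
    {"x":0,"y":0,"z":0,"roll":-0.9},
    {"x":0,"y":0,"z":-0.4,"roll":-0.98},
    {"x":0,"y":0,"z":-0.6,"roll":-0.98},
    {"x":0,"y":0,"z":-0.7,"roll":-0.98},
    {"x":0,"y":0,"z":-0.7,"roll":-0.98},
    {"x":0,"y":0,"z":-0.7,"roll":-0.98},
    {"x":0,"y":-0.05,"z":-0.7,"roll":0},
    {"x":0,"y":-0.05,"z":-0.7,"roll":0},
    {"x":0,"y":-0.05,"z":-0.7,"roll":0},
    {"x":0,"y":-0.05,"z":-0.7,"roll":0},
    {"x":0.2,"y":0,"z":-0.5,"roll":0},
    {"x":0.4,"y":0,"z":-0.2,"roll":0},
    {"x":0.4,"y":0,"z":0,"roll":0},
    {"x":0,"y":0,"z":0,"roll":0},
    {"x":0,"y":0,"z":0,"roll":0},
  ],
)

```text
time: 9.37
tool_pos: [576.1, 206.1, 213.8]
tcp_rot: [-1.386, 1.569, -2.753]
contact_force: [0.4, -0.0, -0.0]
grip_width: 55.3
```

```bash
python3 gj.py 111; python3 -c "
from h import *
v,j=np.load('poses.npy');from fit import tow
for p in [(0,0,120),(-7,30,120),(7,30,120),(0,65,50),(-62,67,50)]: print(p,proj('wrist',tow(j,p)))
cv2.imwrite('pics/w5.png',bot.capture('wrist')[:,:,::-1])
t=bot.capture('top');cv2.imwrite('pics/t5.png',cv2.resize(t[190:260,340:440],None,fx=6,fy=6,interpolation=2)[:,:,::-1])"
```

```text
t 9.37 tcp [576.1 206.1 213.8] toolx [-2.e-03 -8.e-04 -1.e+00] yaw 0.2033 q [ 0.22  0.53  1.33 -0.    1.29  0.02] F [ 0.4 -0.  -0. ]
roll rows(4deg) -0.08  shift/40 xyz: [ 2.57 -0.7  -0.13]
(0, 0, 120) [273.58277662 242.24329054]
(-7, 30, 120) [261.08132281 195.66804502]
(7, 30, 120) [283.41150817 195.37033031]
(0, 65, 50) [281.83773642 140.63283424]
(-62, 67, 50) [206.76334648 141.09356033]
```

View pics/w5.png

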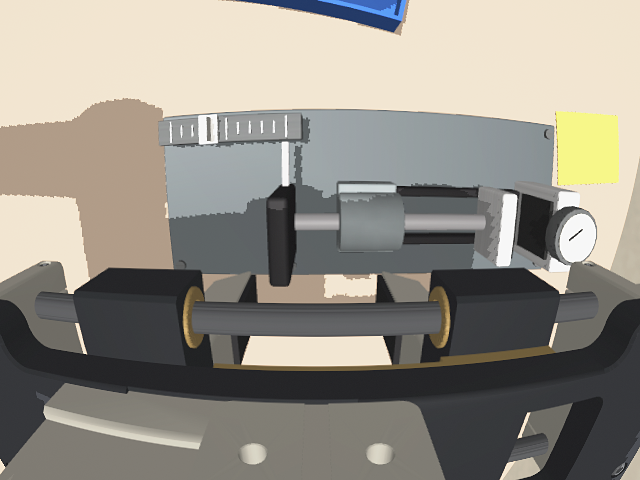

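View pics/t5.png

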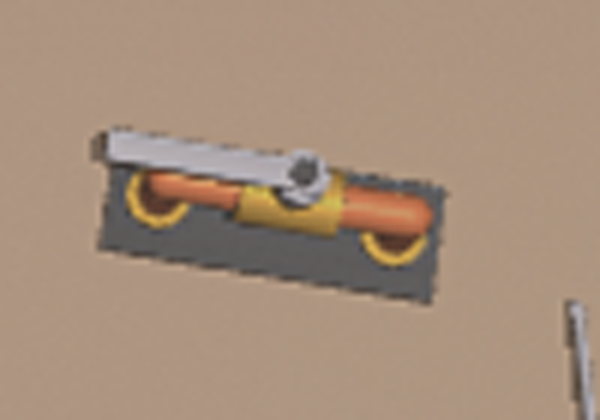

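```bash
python3 - <<'E'
from fit import *
a=cv2.imread("pics/w5.png")[100:300,150:350].astype(float); a=np.clip(a*1.8,0,255).astype(np.uint8)
cv2.imwrite("pics/w5c.png",cv2.resize(a,(600,600),interpolation=2))
v,j=np.load("poses.npy")
k=lambda x,y,z:atz("top",(x+.5)/6-.5+340,(y+.5)/6-.5+190,z)
e,p=k(106,146,104),k(305,170,106); d=(e-p)[:2]; print(np.hypot(*d),"cock deg",np.degrees(np.pi+v[2]-np.arctan2(d[1],d[0])))
F=[(110,122),(446,186),(434,304),(98,250)]
print(fit([((x+.5)/6-.5+340,(y+.5)/6-.5+190) for x,y in F[1:]],[(30,-85),(-30,-85),(-30,85)],8,[500,-100,0]))
E
```

```text
94.66555589238996 cock deg 88.26842501569972
(array([ 5.82051613e+02, -2.03232401e+02, -1.43769430e-01]), array([-0.7, -0.2,  0.9,  0.7, -0.2, -0.5]))
```

View pics/w5c.png

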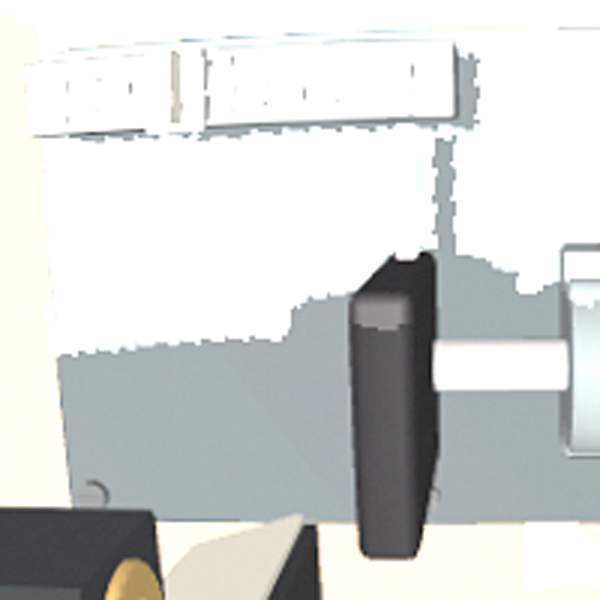

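```bash
python3 - <<'E'
from fit import *
v,j=np.load("poses.npy")
P=[((x+.5)/3-.5+150,(y+.5)/3-.5+100) for x,y in [(350,298),(412,298),(418,556),(360,556)]]
q,r=fit(P,[(-7,30),(7,30),(7,-30),(-7,-30)],120,j,"wrist"); print(q,r,j)
# mark fin & pointer in crop
for n,(x,y),z in [("pointer root",(445,200),52),("fin",(187,125),52)]:
    w=atz("wrist",(x+.5)/3-.5+150,(y+.5)/3-.5+100,z)[:2]-q[:2]; print(n,np.cos(q[2])*w[0]+np.sin(q[2])*w[1],-np.sin(q[2])*w[0]+np.cos(q[2])*w[1])
np.save("poses.npy",np.array([v,[q[0],q[1],(q[2]+j[2])/2]]))
E
python3 gj.py 111
```

```text
[5.51597821e+02 2.05299033e+02 2.07914240e-01] [-0.7  1.1  0.2  1.5  0.8 -1.2 -0.3 -1.4] [5.47673249e+02 2.05594908e+02 2.08731991e-01]
pointer root 10.395396384772202 45.31386863114981
fin -59.648010499169075 67.67504621374819
t 9.47 tcp [576.9 206.3 215.4] toolx [ 1.4e-03  1.0e-04 -1.0e+00] yaw 0.2029 q [ 0.22  0.53  1.32 -0.    1.29  0.02] F [0.6 0.  0.4]
roll rows(4deg) -0.08  shift/40 xyz: [ 2.61 -0.63 -0.11]
```

Call:
move_arm(
  deltas=[
    {"x":0,"y":-0.3,"z":-0.11,"roll":-0.08},
    {"x":0,"y":-0.33,"z":0,"roll":0},
    {"x":0.4,"y":0,"z":0,"roll":0},
    {"x":0.5,"y":0,"z":0,"roll":0},
    {"x":0.5,"y":0,"z":0,"roll":0},
    {"x":0.5,"y":0,"z":0,"roll":0},
    {"x":0.4,"y":0,"z":0,"roll":0},
    {"x":0.3,"y":0,"z":0,"roll":0},
    {"x":0,"y":0,"z":0,"roll":0},
    {"x":0,"y":0,"z":0,"roll":0},
  ],
)

```text
time: 10.3
tool_pos: [551.2, 205.9, 111.2]
tcp_rot: [1.557, 1.57, 0.195]
contact_force: [-0.5, -0.5, 0.4]
grip_width: 54.7
```

Call:
move_arm(
  deltas=[
    {"x":0,"y":0,"z":0,"roll":0},
    {"x":0,"y":0,"z":0,"roll":0},
    {"x":0,"y":0,"z":0,"roll":0},
    {"x":0,"y":0,"z":0,"roll":0},
    {"x":0,"y":0,"z":0,"roll":0},
    {"x":0,"y":0,"z":0,"roll":0},
    {"x":0,"y":0,"z":0,"roll":0},
    {"x":0,"y":0,"z":0,"roll":0},
  ],
  grip=0,
)

```text
time: 10.97
tool_pos: [550.8, 206.5, 110.7]
tcp_rot: [1.736, 1.57, 0.375]
contact_force: [0.6, 0.7, 0.5]
grip_width: 14.0
```

```bash
python3 gj.py 111; python3 -c "
from h import *
print(bot.get_obs()['grip_width'])
cv2.imwrite('pics/w6.png',bot.capture('wrist')[:,:,::-1])"
```

```text
t 10.97 tcp [550.8 206.5 110.7] toolx [ 6.e-04  2.e-04 -1.e+00] yaw 0.2097 q [0.23 0.6  1.53 0.   1.02 0.02] F [0.6 0.7 0.5]
roll rows(4deg) 0.02  shift/40 xyz: [-0.01  0.01  0.03]
13.969812767047763
```

View pics/w6.png

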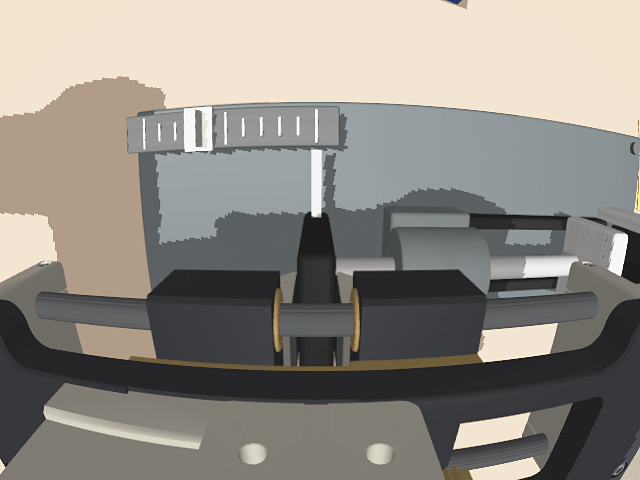

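```bash
python3 - <<'E'
import cv2,numpy as np
a=cv2.imread("pics/w6.png")[95:225,120:350]
cv2.imwrite("pics/w6c.png",cv2.resize(a,None,fx=3.4,fy=3.4,interpolation=2))
E
```

```text
(no output)
```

View pics/w6c.png

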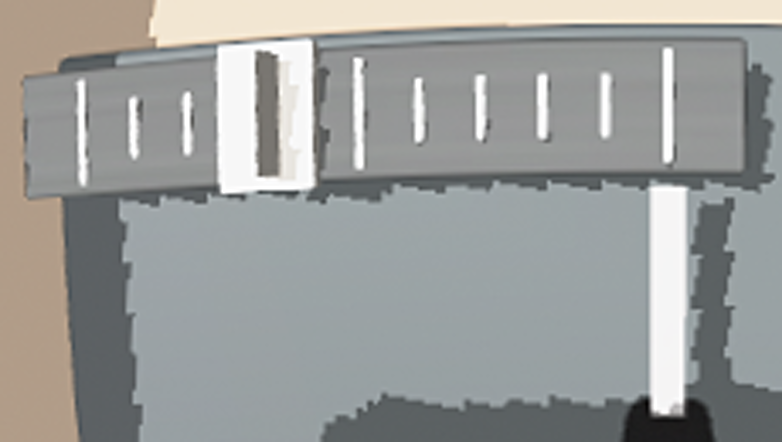

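```bash
python3 - <<'E'
from fit import *
v,q=np.load("poses.npy")
def J(x,y,z):
    w=atz("wrist",(x+.5)/3.4-.5+120,(y+.5)/3.4-.5+95,z)[:2]-q[:2]; return (np.cos(q[2])*w[0]+np.sin(q[2])*w[1]).round(1),(-np.sin(q[2])*w[0]+np.cos(q[2])*w[1]).round(1)
for z in(50,52.5): print("tip",J(668,186,z))
for x,y in[(668,105),(359,110),(82,130)]: print("tick",J(x,y,40))
for z in (40,42,45): print("clip L/R",z,J(219,190,z),J(313,188,z))
print("fin right base",J(278,175,44)); 
for z in (50,55,60): print("fin right top",z,J(255,175,z))
E
```

```text
tip (np.float64(-1.3), np.float64(65.3))
tip (np.float64(-1.3), np.float64(65.3))
tick (np.float64(-1.3), np.float64(78.4))
tick (np.float64(-51.7), np.float64(78.7))
tick (np.float64(-102.2), np.float64(78.6))
clip L/R 40 (np.float64(-76.5), np.float64(66.5)) (np.float64(-59.8), np.float64(66.1))
clip L/R 42 (np.float64(-75.8), np.float64(66.5)) (np.float64(-59.3), np.float64(66.1))
clip L/R 45 (np.float64(-74.7), np.float64(66.5)) (np.float64(-58.4), np.float64(66.1))
fin right base (np.float64(-64.6), np.float64(68.5))
fin right top 50 (np.float64(-66.6), np.float64(68.6))
fin right top 55 (np.float64(-65.0), np.float64(68.6))
fin right top 60 (np.float64(-63.3), np.float64(68.5))
```

Ticks are 10 mm apart, so the fin is about 64–65 mm from home. I'll pull about 54 mm and look again.

Call:
move_arm(
  deltas=[
    {"x":0,"y":-0.05,"z":0,"roll":0},
    {"x":0,"y":-0.1,"z":0,"roll":0},
    {"x":0,"y":-0.1,"z":0,"roll":0},
    {"x":0,"y":-0.1,"z":0,"roll":0},
    {"x":0,"y":-0.1,"z":0,"roll":0},
    {"x":0,"y":-0.1,"z":0,"roll":0},
    {"x":0,"y":-0.1,"z":0,"roll":0},
    {"x":0,"y":-0.1,"z":0,"roll":0},
    {"x":0,"y":-0.1,"z":0,"roll":0},
    {"x":0,"y":-0.1,"z":0,"roll":0},
    {"x":0,"y":-0.1,"z":0,"roll":0},
    {"x":0,"y":-0.1,"z":0,"roll":0},
    {"x":0,"y":-0.1,"z":0,"roll":0},
    {"x":0,"y":-0.1,"z":0,"roll":0},
    {"x":0,"y":-0.05,"z":0,"roll":0},
    {"x":0,"y":0,"z":0,"roll":0},
    {"x":0,"y":0,"z":0,"roll":0},
  ],
)

```text
time: 12.43
tool_pos: [497.9, 195.3, 110.7]
tcp_rot: [1.652, 1.566, 0.29]
contact_force: [10.2, 2.9, -6.7]
grip_width: 13.9
```

```bash
cat > look.py <<'E'
from goal import *
import sys
v,j=np.load("poses.npy"); plan(j[2],[*j[:2],111]); print(bot.get_obs()["grip_width"])
a=bot.capture("wrist"); cv2.imwrite(f"pics/{sys.argv[1]}.png",cv2.resize(a[90:230,210:430],None,fx=3.6,fy=3.6,interpolation=2)[:,:,::-1])
E
python3 look.py w7
```

```text
t 12.43 tcp [497.9 195.3 110.7] toolx [ 0.005   0.0015 -1.    ] yaw 0.2095 q [0.23 0.51 1.69 0.   0.94 0.02] F [10.2  2.9 -6.7]
roll rows(4deg) 0.02  shift/40 xyz: [-0.01  1.36  0.03]
13.919313557508353
```

View pics/w7.png

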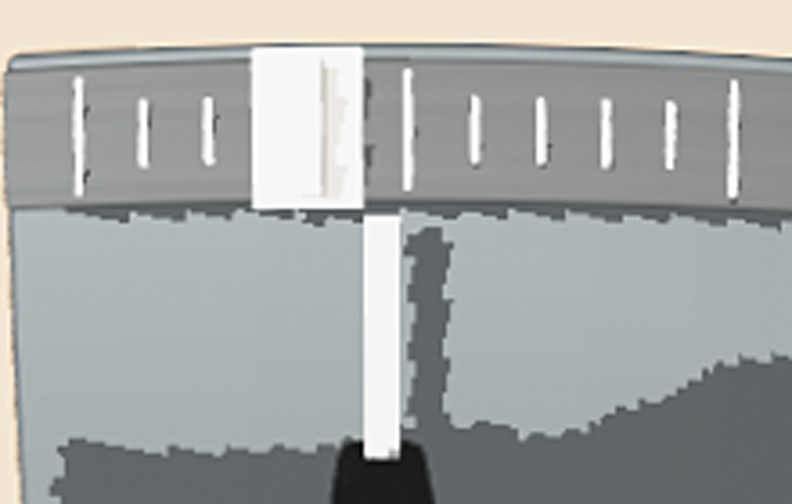

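Call:
move_arm(
  deltas=[
    {"x":0,"y":-0.05,"z":0,"roll":0},
    {"x":0,"y":-0.07,"z":0,"roll":0},
    {"x":0,"y":-0.07,"z":0,"roll":0},
    {"x":0,"y":-0.06,"z":0,"roll":0},
    {"x":0,"y":0,"z":0,"roll":0},
    {"x":0,"y":0,"z":0,"roll":0},
    {"x":0,"y":0,"z":0,"roll":0},
  ],
)

```text
time: 13.07
tool_pos: [488.5, 193.3, 110.7]
tcp_rot: [1.651, 1.565, 0.29]
contact_force: [10.9, 3.7, -8.0]
grip_width: 13.6
```

```bash
python3 look.py w8
```

```text
t 13.07 tcp [488.5 193.3 110.7] toolx [ 0.0057  0.0017 -1.    ] yaw 0.2095 q [0.23 0.5  1.71 0.   0.92 0.02] F [10.9  3.7 -8. ]
roll rows(4deg) 0.02  shift/40 xyz: [-0.01  1.6   0.03]
13.64422903293197
```

View pics/w8.png

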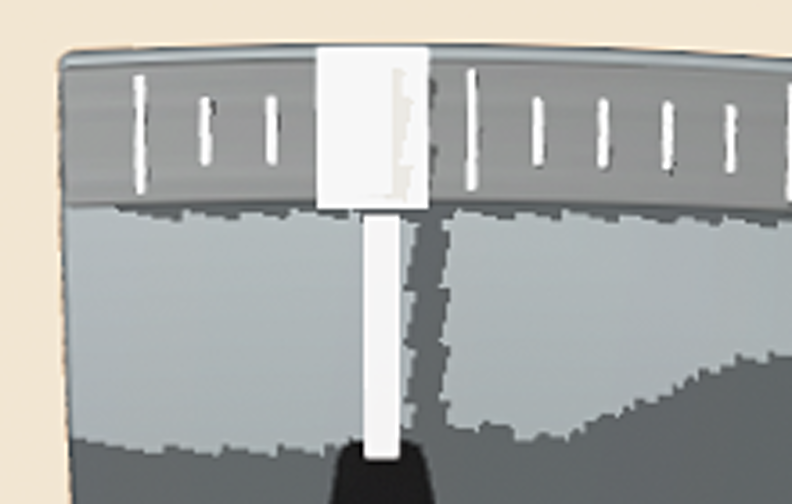

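Call:
move_arm(
  deltas=[
    {"x":0,"y":-0.02,"z":0,"roll":0},
    {"x":0,"y":-0.015,"z":0,"roll":0},
    {"x":0,"y":0,"z":0,"roll":0},
    {"x":0,"y":0,"z":0,"roll":0},
    {"x":0,"y":0,"z":0,"roll":0},
    {"x":0,"y":0,"z":0,"roll":0},
  ],
)

```text
time: 13.62
tool_pos: [487.3, 193.0, 110.7]
tcp_rot: [1.648, 1.564, 0.286]
contact_force: [12.2, 2.9, -8.5]
grip_width: 13.8
```

```bash
sed -i 's/^a=bot.*/a=bot.capture("wrist"); s=a[100:190,285:350].astype(float); cv2.imwrite(f"pics\/{sys.argv[1]}.png",cv2.resize(np.clip((s-200)*4.6,0,255).astype(np.uint8) if 1 else s,None,fx=6,fy=6,interpolation=0)[:,:,::-1]); [print(r,a[r,294:338].mean(1).astype(int)) for r in (122,140,146,160)]/' look.py; python3 look.py w9
```

```text
t 13.62 tcp [487.3 193.  110.7] toolx [ 0.006   0.0018 -1.    ] yaw 0.2095 q [0.23 0.5  1.72 0.   0.92 0.02] F [12.2  2.9 -8.5]
roll rows(4deg) 0.02  shift/40 xyz: [-0.01  1.64  0.03]
13.841173556070288
122 [152 152 152 151 150 144 241 250 247 247 247 247 247 247 247 247 247 247
 247 247 247 247 247 247 247 247 248 232 233 233 233 232 248 247 247 249
 244 144 148 149 149 149 150 149]
140 [152 152 152 152 151 145 236 249 248 247 247 247 247 247 247 247 247 247
 247 247 247 247 247 247 247 247 248 232 233 233 233 232 247 247 247 249
 251 147 150 152 151 152 151 151]
146 [ 85  87  87  87  86  77 233 253 250 250 250 250 250 250 249 249 249 249
 249 250 250 250 250 250 250 250 250 250 250 250 246 250 250 250 250 252
 255 128  82  87  87  87  87  86]
160 [184 184 184 184 184 184 183 184 183 183 183 184 184 183 183 182 178 248
 246 245 245 245 245 245 245 246 249 178 188 115  99 102 102 103 102 102
 102 100 114 189 184 183 183 183]
```

View pics/w9.png

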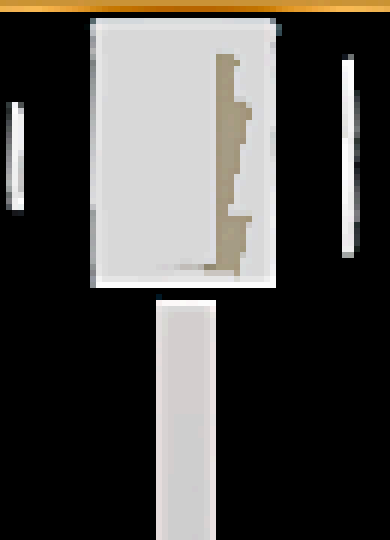

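The fin's right edge (column 321) meets the pointer's right edge (321). The clip's centre is at 315.5 and the pointer's at 316, so they line up within about 0.1 mm. One last overall look while holding.

Call:
move_arm(
  deltas=[
    {"x":0,"y":0,"z":0,"roll":0},
    {"x":0,"y":0,"z":0,"roll":0},
    {"x":0,"y":0,"z":0,"roll":0},
    {"x":0,"y":0,"z":0,"roll":0},
    {"x":0,"y":0,"z":0,"roll":0},
    {"x":0,"y":0,"z":0,"roll":0},
    {"x":0,"y":0,"z":0,"roll":0},
    {"x":0,"y":0,"z":0,"roll":0},
    {"x":0,"y":0,"z":0,"roll":0},
    {"x":0,"y":0,"z":0,"roll":0},
    {"x":0,"y":0,"z":0,"roll":0},
    {"x":0,"y":0,"z":0,"roll":0},
  ],
)

```text
time: 14.67
tool_pos: [487.3, 193.0, 110.7]
tcp_rot: [1.649, 1.564, 0.288]
contact_force: [11.9, 4.3, -7.8]
grip_width: 13.6
```

```bash
python3 look.py w10; python3 -c "
from h import *
cv2.imwrite('pics/t10.png',bot.capture('top')[:,:,::-1])"
```

```text
t 14.67 tcp [487.3 193.  110.7] toolx [ 0.0061  0.0018 -1.    ] yaw 0.2094 q [0.23 0.5  1.72 0.   0.92 0.02] F [11.9  4.3 -7.8]
roll rows(4deg) 0.02  shift/40 xyz: [-0.01  1.64  0.03]
13.62050094523079
122 [152 153 152 152 150 143 241 250 247 247 247 247 247 247 247 247 247 247
 247 247 247 247 247 247 247 247 248 231 233 233 233 232 248 247 247 249
 244 145 148 149 149 149 150 149]
140 [152 152 152 151 150 145 236 249 248 247 247 247 247 247 247 247 247 247
 247 247 247 247 247 247 247 247 248 232 233 233 233 232 247 247 247 249
 251 146 149 151 151 151 151 151]
146 [ 85  86  87  87  85  78 233 253 250 250 250 250 250 250 249 249 249 249
 249 250 250 250 250 250 250 250 250 250 250 250 246 250 250 250 250 252
 255 129  82  87  87  87  87  87]
160 [184 183 184 184 183 184 184 184 183 184 183 184 184 183 183 182 178 248
 246 245 245 245 245 245 245 246 249 178 188 115 100 102 103 103 103 103
 102 100 114 189 184 183 182 183]
```

View pics/t10.png

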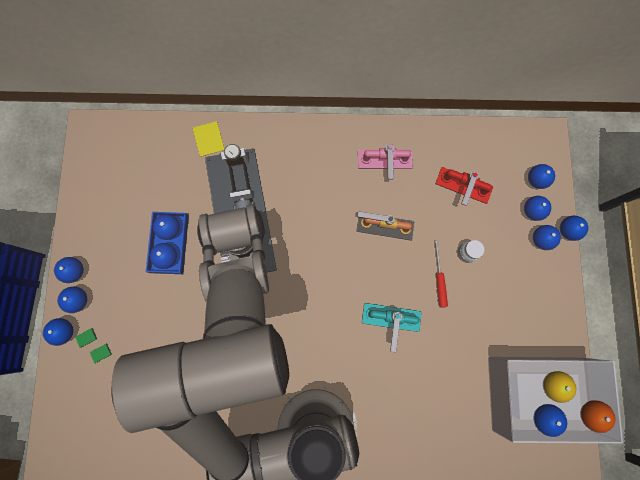

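The copper valve's lever (358–390, 218) lies along its pipe. The tray, jar and screwdriver are where they started, and nothing drifted over 1 s of holding. I'll hand it in.

```bash
python3 -c "
from plant import bot
print(bot.close_job())"
```

```text
the job is handed in; nothing more can be done
None
```

The air stopcock is open, the slide is lined up with the white mark, and I handed the job in at about 15 s with the grip still held.

- **Stopcock:** I pinched the lever of the copper and brass valve and turned it clockwise until the force reversed at the stop. From the top camera I read about 88°, good to about 1°. The gripper itself had turned about 93° against my fitted valve yaw. The two readings disagree by more than the camera error, so I relied on the stop.
- **Slide:** I gripped the black grip and pulled it about 65 mm. In the wrist picture the pointer and the white fin share their right edge, and their centres agree to about half a pixel (about 0.3 mm or less). Nothing drifted over a further second of holding.
- **Mark and bystanders:** the pointer passed clear of the white mark with no sign of contact. The tray, jar and screwdriver are where they were. Forces I read stayed below about 16 N.

Two early move calls were refused because their rows lacked some of the four numbers. They moved nothing.

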